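# Restock the clip stack and snap its lid shut

### The job

Pick up the stray black wiper adapter clip lying on the shelf and put it in the top tier of the green stack, in the compartment with the other black clips. Then swing the lid over and down without slamming it, and press its front edge until the snap tab clicks and the lid is fully shut. Leave the other clips in their compartments and the squeegee, mug and spray bottle where they stand.

Things in the scene. Friction and masses are not known exactly. Their poses are not given: they have to be found in the camera images.
- clip: the stray clip, lying on the bare shelf to the left or right of the stack: black plastic hook-type wiper adapter clip, 46 x 17 x 14 mm (x, y, z), 12 g; origin at the centre of its underside, x along its length
- black1: a clip already in the top tier, lying at the back of its compartment, its length across the stack: black plastic hook-type wiper adapter clip, 46 x 17 x 14 mm (x, y, z), 12 g; origin at the centre of its underside, x along its length
- black2: the second clip in the same compartment as black1, lying beside it towards the front: black plastic hook-type wiper adapter clip, 46 x 17 x 14 mm (x, y, z), 12 g; origin at the centre of its underside, x along its length
- grey1: a light grey push-button adapter clip, 40 x 20 x 13 mm, 12 g, lying at the back of the other compartment; origin at the centre of its underside
- grey2: a second light grey clip, like grey1, lying beside it towards the front of the same compartment
- stack: stack of three interlocking green plastic tiers, fixed to the shelf, 155 (x, depth) x 210 (y, width) x 144 mm high to the top tier's rim; origin at the centre of its underside; its -x side is the front and faces the robot. Interlock tongues and ribs stand out 6 mm on its sides. Only the top tier is open; a fixed catch nose sits just below the rim at the middle of its front wall.
- tray_in (a point): centre of the top tier's inner floor, 100 mm above the shelf, axes as the stack; the tier is 44 mm deep inside, walls 3 mm. A 3 mm divider as high as the rim runs along x at y = 0 and leaves two compartments, each 149 (x) x 100 mm (y), centred at y = +52 and -52 mm. The resting clips lie at x from 0 to +70 mm; the front of each compartment (x from -70 to -5 mm) is free.
- lid (a joint): opening angle of the top tier's lid in rad: 0 = snapped fully shut, 1.95 = leant right back; starts at 1.55 to 1.9. The hinge is stiff: the lid stays at whatever angle it is left and moves with 1 to 2 N at its front edge. At about 0.06 the springy snap tab meets the catch nose and holds the lid ajar; some 7 to 10 N down near the middle of the front edge snaps it past, and it stays shut.
- lid_edge (a point): middle of the lid's front edge, on its outer face (the top face when shut); moves with the lid. The lid is a clear plate in a green frame, 158 mm from hinge to front edge, 214 mm wide, 4 mm thick, 110 g. The green snap tab, 34 mm wide, reaches 10 mm beyond this point and 17 mm below the lid when shut.
- lid_hinge (a point): middle of the lid's hinge line, on the back (+x) rim of the stack, 144.5 mm above the shelf; the line runs along the stack's y. The shut lid's top face lies 4 mm above it.
- squeegee: yellow hand squeegee with a hard silicone edge, lying flat, about 79 x 100 x 16 mm; origin near the centre of its underside. Leave it where it is
- mug: white ceramic mug, 82 mm across and 95 mm high, handle at +y reaching 73 mm from its axis, with three plastic trim tools standing in it up to 230 mm above the shelf; origin at the centre of its underside. Leave it standing
- bottle: empty white spray bottle, 84 mm across and 245 mm high, with a red nozzle and trigger; origin at the centre of its underside. Light: leave it standing
Things that resemble listed ones, but are neither listed nor needed, are in the scene too. What is shaped like the black1 but orange or yellow is not meant.

How it is judged:
By the outcome, as a careful person would: the job done as asked, in the order asked, and still so for the second after the job is handed in, with the robot touching nothing.
It also fails if it takes over 64 s, if anything falls off the work surface, if the arm or the gripper's body presses on something with over 40 N, if the wrist force passes 120 N, or if a joint passes its speed limit or range.

### The arm

A 6-joint arm with a two-finger parallel gripper is mounted at the origin on the work surface. World frame = base frame: x ahead of the robot, y to its left, z up, the work surface at z = 0. Lengths are in mm, angles in rad, forces in N, time in s.
With the tool pointing down it reaches from about 325 to 900 mm from the base axis. Payload 3.5 kg.
Tool frame: the origin (TCP) lies at the very end of the fingers, on their centre line; the grasp point (between the pads) lies 19 mm behind it (ctrl.tcp_to_grasp is the distance from the TCP to the grasp point, in mm); z points along the fingers, y is the line along which they close (so a half turn about z gives the same grasp; the last joint's range is limited). The gripper opens to 85 mm and grips with 20 to 120 N. Pads are 22 mm wide; open, the fingers measure 114 mm over their backs; the gripper's body (76 mm by 85 mm) begins 54 mm behind the grasp point. The pads swing forward as they close: fully open they stand 13 mm farther back than shut.
Start: joints at [-1.25, 0.276, -0.026, 1.268, 0, 1.467], TCP at [257.005, -569.711, 231.313] pointing down, gripper open.
Joint ranges: [-3.12, 3.12], [-0.85, 1.88], [-1.08, 1.24], [-1.95, 2.15], [-1.57, 1.53], [-3.14, 3.14]. Speed limits (rad/s): [2.57, 2.57, 3.14, 3.14, 3.14, 3.14].

### API

Orientations are given as a unit quaternion [w, x, y, z].
In Python, from bench import telemetry, cams, order, ctrl gives the robot as it stands.
- The arm moves only by the tool apply_moves, never from a script. Its argument "targets" is a list of rows, each a list of 3 entries, a list of its own where there are three numbers: the shift along the tool's x, y, z normalised to -1 to 1, where 1 is 200 mm, then the turn, a rotation vector about the tool's x, y, z normalised to -1 to 1, where 1 is 90 degrees, then the opening, from 0 (shut) to 1 (fully open). A call has 1 to 12 rows; each row is the pose to reach, as a shift and turn from the pose commanded when the call began, along the tool's axes at that moment; what a row does not reach only later rows make up. A row lasts 1/10 s, in which the tool goes at most 50 mm and 8.59 degrees, less where a joint would pass 70% of its speed; a pose out of reach is approached as far as the arm can. A call with a number of a shift or a turn outside -1 to 1 is refused whole. A call with a gripper value outside its range is refused whole. The fingers move at their own pace and stop on an object; the grip force is fixed at half the most. Time passes only in rows, so rows that repeat a pose let the fingers close. It gives the time, the measured TCP pose, the force, the opening and the grip force at its end, in the units of the state.
- telemetry.observe(): the state, without advancing time (a new reading comes with each control period).
- cams.read_camera(name): name is "side" or "top"; returns the picture (480x640x3 uint8, red, green, blue); there is no depth.
- cams.get_calibration(name): a dict with "fx", "fy", "cx", "cy" (pixels), "origin" and "attitude" of the camera in the world. Camera axes: x right, y up, looking along -z (the intrinsics and any distortion apply to the point x, -y, -z); pixel columns grow to the right and rows downward; lengths in mm; the calibration is good to about 2 mm. A picture is of the moment at which its call begins. get_calibration takes no time and is no camera call.
- order.sign_off(): hands the job in; it is judged then, once.
The state is a dict: "time": time; "joint_pos": joint angles; "dq": joint speeds; "tau": joint torques, N m; "ee_pos": TCP position; "orientation": TCP orientation; "force": force on the tool from outside, world axes, zero at the start; "ft_torque": the same for the moment, N m; "opening": finger opening in mm; "grip_force": force on a finger pad.
Only numpy, scipy, OpenCV 4.12 (cv2) and the standard library are available. Lean on these libraries where they do the work, as an engineer would, in place of code of your own. Each camera call takes 0.05 s, during which the arm holds its last target. There are 200 camera calls.

## Working session

There is one attempt and no reset: what is moved stays moved. The work goes in short steps, Python scripts to look and compute and a tool call to move; the robot and the scene stay as the last step left them, time stands still between calls to the robot, and variables do not carry over. Pictures are saved under pics/ and viewed, at most 12 in all, crops included, and the job is handed in when it is done.

Besides the shell and the picture viewer there is one more tool, called by a JSON object that holds its "api" and its "payload". apply_moves: Moves the arm, as the interface text tells. Its arguments: {"type":"object","properties":{"targets":{"type":"array","items":{"type":"array"}}},"required":["targets"]}

```bash
mkdir -p pics; ls
python3 - <<'E'
from bench import telemetry,cams,order,ctrl
import cv2
for n in("side","top"):
    c=cams.get_calibration(n);print(n,c)
    cv2.imwrite(f"pics/{n}0.png",cams.read_camera(n)[:,:,::-1])
print(telemetry.observe()); print(ctrl.tcp_to_grasp)
E
```

```text
pics
side {'fx': 571.3524238882221, 'fy': 571.3524238882221, 'cx': 318.4940879957574, 'cy': 235.72557684958218, 'origin': array([417.06923288, 773.30090915, 809.51284653]), 'attitude': array([-0.0702245 , -0.0335067 ,  0.40673606,  0.91022613])}
top {'fx': 560.9622039423823, 'fy': 560.9622039423823, 'cx': 321.5588136369378, 'cy': 235.75506485851517, 'origin': array([ 352.35058807,   15.54554804, 1233.93688593]), 'attitude': array([ 0.70622436,  0.05520602, -0.06753107, -0.70259448])}
{'time': 0.1, 'joint_pos': array([-1.25037165e+00,  2.77071299e-01, -2.77573460e-02,  1.26797579e+00,
        5.83175211e-06,  1.46740097e+00]), 'dq': array([ 0.00044162, -0.00217822,  0.00519325,  0.00123373,  0.00045434,
       -0.00016956]), 'tau': array([ 6.79150362e-04, -4.46708071e+01,  2.96129054e+01,  8.45296861e-03,
       -2.53380932e-06,  2.28417157e-06]), 'ee_pos': array([ 256.80117327, -569.03496138,  230.25616896]), 'orientation': array([-9.98463749e-04,  9.77630477e-01,  2.10327465e-01, -1.05842121e-04]), 'force': array([ 0.38905569,  0.10108819, -0.13630065]), 'ft_torque': array([-0.00749752, -0.00349238, -0.03086549]), 'grip_force': 0.0, 'opening': 85.3001470128529}
18.700000000000003
```

View pics/side0.png

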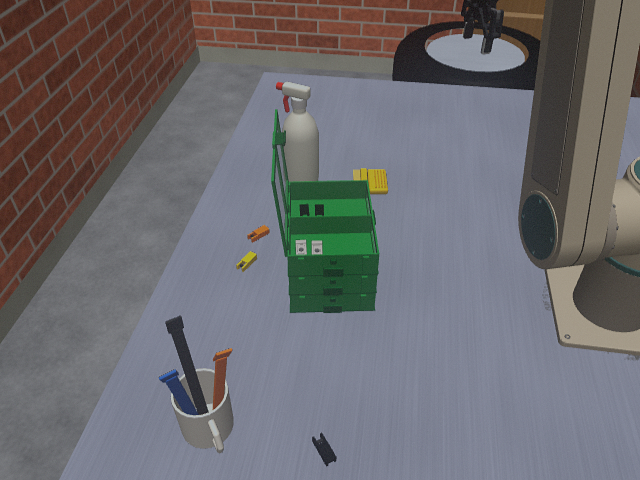

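View pics/top0.png

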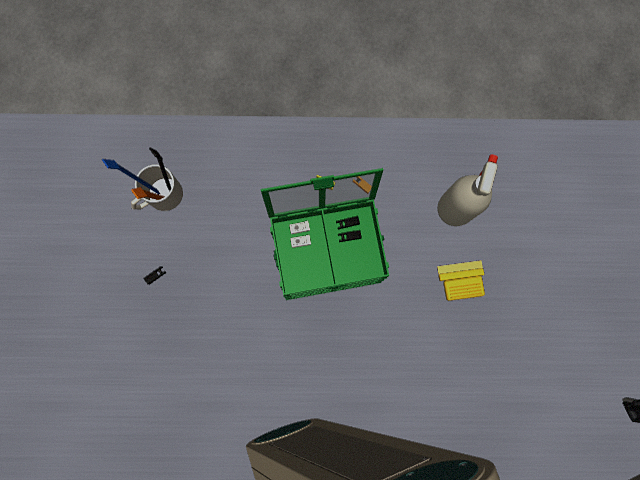

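Side: the stray clip is at (324,449), the stack is centred near (333,245), and the lid stands at about px 280, leaning slightly back. Top: the stray clip is at (154,275), the black compartment is the right one (-y), and the lid's front edge is at (323,183).

```bash
cat > h.py <<'E'
import numpy as np, cv2
from scipy.spatial.transform import Rotation as R
from bench import cams,telemetry
def cal(n):
    c=cams.get_calibration(n);w,x,y,z=c["attitude"];return c,R.from_quat([x,y,z,w])
def proj(n,P):
    c,r=cal(n);p=r.inv().apply(np.atleast_2d(P)-c["origin"]);return np.c_[c["cx"]+c["fx"]*p[:,0]/-p[:,2],c["cy"]+c["fy"]*p[:,1]/p[:,2]]
def onz(n,uv,z):
    c,r=cal(n);uv=np.atleast_2d(uv).astype(float)
    d=r.apply(np.c_[(uv[:,0]-c["cx"])/c["fx"],-(uv[:,1]-c["cy"])/c["fy"],-np.ones(len(uv))]);o=c["origin"];return o+d*((z-o[2])/d[:,2])[:,None]
def blob(img,box,dark=60):
    x0,y0,x1,y1=box;m=(img[y0:y1,x0:x1].max(2)<dark).astype(np.uint8)
    n,l,s,ce=cv2.connectedComponentsWithStats(m);i=1+s[1:,4].argmax()
    pts=np.argwhere(l==i)[:,::-1]+[x0,y0];return pts.astype(np.float32)
def crop(img,box,k,name):
    x0,y0,x1,y1=box;cv2.imwrite(name,cv2.resize(img[y0:y1,x0:x1,::-1],None,fx=k,fy=k,interpolation=cv2.INTER_CUBIC))
E
python3 - <<'E'
from h import *
t=cv2.imread("pics/top0.png")[:,:,::-1];s=cv2.imread("pics/side0.png")[:,:,::-1]
for n,im,b in(("top",t,(130,255,180,295)),("side",s,(300,425,345,475))):
    p=blob(im,b);w=onz(n,p,8)[:,:2].astype(np.float32)
    print(n,len(p),p.mean(0),w.mean(0),cv2.minAreaRect(w))
# top rim corners from rough
print(onz("top",[(284,298),(387,276),(378,205),(272,217)],144).round(1))
crop(t,(255,160,400,305),4,"pics/topc.png")
crop(s,(260,100,390,320),2.7,"pics/sidec.png")
a=cv2.imread("pics/topc.png");b=cv2.imread("pics/sidec.png");h=max(a.shape[0],b.shape[0])
a=cv2.copyMakeBorder(a[:590],0,0,0,0,0);o=np.zeros((600,800,3),np.uint8)
a=cv2.resize(a,None,fx=.75,fy=.75) if a.shape[1]+b.shape[1]>800 else a
o[:a.shape[0],:a.shape[1]]=a;bw=min(b.shape[1],800-a.shape[1]);o[:min(600,b.shape[0]),a.shape[1]:a.shape[1]+bw]=b[:600,:bw]
cv2.imwrite("pics/both.png",o);print(a.shape,b.shape)
E
```

```text
top 170 [153.85294 275.52942] [477.1715  359.85092] ((477.7590026855469, 358.81134033203125), (19.183961868286133, 46.53355026245117), 35.167701721191406)
side 332 [324.46988 450.03915] [476.46432 358.16623] ((477.70062255859375, 356.3502502441406), (18.91767692565918, 48.34337615966797), 37.3695068359375)
[[ 421.1   69.   144. ]
 [ 464.9 -131.3  144. ]
 [ 606.9 -115.6  144. ]
 [ 580.8   95.2  144. ]]
(435, 435, 3) (594, 351, 3)
```

View pics/both.png

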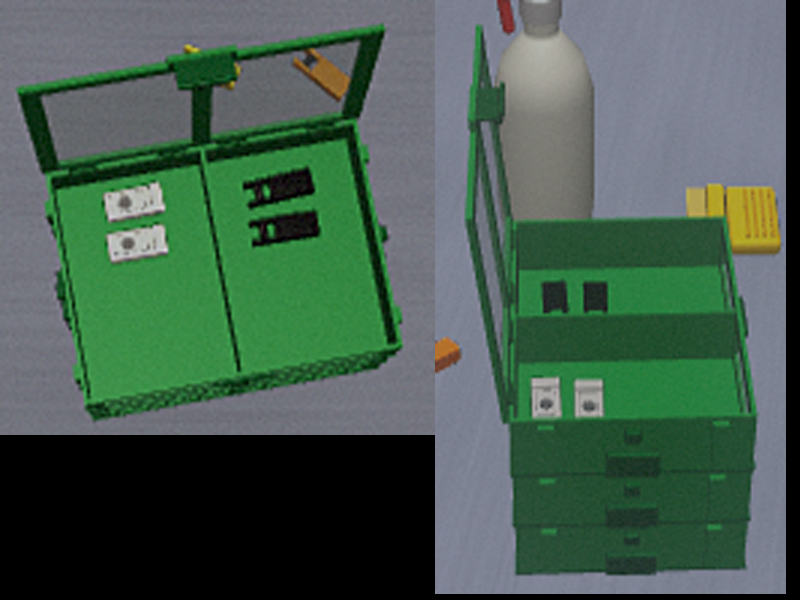

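Run:
```python
from h import *
from scipy.optimize import least_squares
A=np.array
top=A([(88,405),(397,348),(355,125),(50,180)])/3+[255,160]
topl=A([(20,90),(383,26)])/3+[255,160]
f=lambda p:(A(p)-[435,0])/2.7+[260,100]
side=f([(513,420),(753,413),(725,218),(516,222)]); sidel=f([(470,215),(479,26)])
rim=lambda s:A([(sx*77.5,sy*105,144) for sx,sy in s],float)
def W(v,P): c,s=np.cos(v[2]),np.sin(v[2]);return P@A([[c,s,0],[-s,c,0],[0,0,1]])+[v[0],v[1],0]
def lid(a,o): return A([(77.5-158*np.cos(a)+o*np.sin(a),y,144.5+158*np.sin(a)+o*np.cos(a)) for y in(107,-107)])
def res(v,det=False):
    r=[proj("top",W(v,rim([(-1,1),(-1,-1),(1,-1),(1,1)])))-top, proj("side",W(v,rim([(1,1),(-1,1),(-1,-1),(1,-1)])))-side,
       proj("top",W(v,lid(v[3],2)))-topl, proj("side",W(v,lid(v[3],2)))-sidel]
    return r if det else np.concatenate(r).ravel()
s=least_squares(res,[520,-20,.15,1.7],loss="soft_l1");v=s.x;print(v)
for r in res(v,1):print(r.round(1).tolist())
print("edge",W(v,lid(v[3],4)).mean(0),"hinge",W(v,A([[77.5,0,144.5]])))
print("place",W(v,A([[-38,-52,100]])),"black",[W([0,0,0],onz("top",A(p)/3+[[255,160]],114)-[v[0],v[1],0]) @A([[np.cos(v[2]),-np.sin(v[2]),0],[np.sin(v[2]),np.cos(v[2]),0],[0,0,1]]) for p in((280,187),(286,228))])
```

```text
[ 5.20789032e+02 -1.98994574e+01  1.86850826e-01  1.66675830e+00]
[[-0.2, 0.9], [2.8, 0.4], [1.1, -1.4], [-1.0, -1.3]]
[[-0.8, 0.6], [2.3, 1.0], [0.8, -0.8], [-1.0, -0.6]]
[[-0.4, 0.5], [1.1, 0.5]]
[[-0.5, 1.6], [-0.4, -0.3]]
edge [615.72759861  -1.95073729 301.38981166] hinge [[596.94007544  -5.50263411 144.5       ]]
place [[493.11025924 -78.05343885 100.        ]] black [array([[ 48.30253076, -48.06875934, 114.        ]]), array([[ 19.81880668, -46.683789  , 114.        ]])]
```

```bash
cat > plan.py <<'E'
import numpy as np
from scipy.spatial.transform import Rotation as R
def ori(psi,tilt=0):
    # tool y at world yaw psi (deg), z down, then tilt (deg) about tool y
    a,b=np.cos(np.radians(psi)),np.sin(np.radians(psi))
    return R.from_matrix(np.array([[-b,a,0],[a,b,0],[0,0,-1.]]))*R.from_euler("y",tilt,degrees=True)
def rows(p0,r0,wps):
    for w in wps:
        p=np.array(w[:3],float);r=ori(*w[3:]);s=r0.inv().apply(p-p0)/200;t=(r0.inv()*r).as_rotvec()/(np.pi/2)
        print(w,"S",s.round(4).tolist(),"T",t.round(4).tolist(),"n>=",int(np.ceil(max(np.linalg.norm(s)*4,np.linalg.norm(t)*90/8.59))));p0,r0=p,r
E
python3 - <<'E'
from plan import *
rows(np.array([257.005,-569.711,231.313]),ori(-65.7),[(340,-390,250,-45),(380,-190,250,-25),(400,0,250,0),(430,190,250,20),(477,357.5,200,36.3),(477,357.5,50,36.3),(477,357.5,4,36.3)])
E
```

```text
(340, -390, 250, -45) S [0.748, -0.6482, -0.0934] T [0.0, 0.0, -0.23] n>= 4
(380, -190, 250, -25) S [0.8485, -0.5657, 0.0] T [0.0, 0.0, -0.2222] n>= 5
(400, 0, 250, 0) S [0.9033, -0.3109, 0.0] T [0.0, 0.0, -0.2778] n>= 4
(430, 190, 250, 20) S [0.95, 0.15, 0.0] T [0.0, 0.0, -0.2222] n>= 4
(477, 357.5, 200, 36.3) S [0.7066, 0.5073, 0.25] T [0.0, 0.0, -0.1811] n>= 4
(477, 357.5, 50, 36.3) S [0.0, 0.0, 0.75] T [0.0, 0.0, 0.0] n>= 3
(477, 357.5, 4, 36.3) S [0.0, 0.0, 0.23] T [0.0, 0.0, 0.0] n>= 1
```

{"api": "apply_moves", "payload": {"targets": [[[0.748, -0.648, -0.093], [0, 0, -0.23], 0.5], [[0.748, -0.648, -0.093], [0, 0, -0.23], 0.5], [[0.748, -0.648, -0.093], [0, 0, -0.23], 0.5], [[0.748, -0.648, -0.093], [0, 0, -0.23], 0.5], [[0.748, -0.648, -0.093], [0, 0, -0.23], 0.5], [[0.748, -0.648, -0.093], [0, 0, -0.23], 0.5]]}}

```text
time: 0.7
ee_pos: [340.4, -389.2, 249.9]
orientation: [0.0, 0.924, 0.384, -0.0]
force: [0.1, 0.3, 0.1]
opening: 42.6
grip_force: 0.0
```

{"api": "apply_moves", "payload": {"targets": [[[0.8485, -0.5657, 0], [0, 0, -0.2222], 0.5], [[0.8485, -0.5657, 0], [0, 0, -0.2222], 0.5], [[0.8485, -0.5657, 0], [0, 0, -0.2222], 0.5], [[0.8485, -0.5657, 0], [0, 0, -0.2222], 0.5], [[0.8485, -0.5657, 0], [0, 0, -0.2222], 0.5], [[0.8485, -0.5657, 0], [0, 0, -0.2222], 0.5]]}}

```text
time: 1.3
ee_pos: [380.3, -190.2, 249.7]
orientation: [0.0, 0.843, 0.538, -0.0]
force: [0.7, -1.1, -0.7]
opening: 42.6
grip_force: 0.0
```

{"api": "apply_moves", "payload": {"targets": [[[0.903, -0.311, 0], [0, 0, -0.278], 0.5], [[0.903, -0.311, 0], [0, 0, -0.278], 0.5], [[0.903, -0.311, 0], [0, 0, -0.278], 0.5], [[0.903, -0.311, 0], [0, 0, -0.278], 0.5], [[0.903, -0.311, 0], [0, 0, -0.278], 0.5], [[0.903, -0.311, 0], [0, 0, -0.278], 0.5]]}}

```text
time: 1.9
ee_pos: [401.1, -1.1, 249.9]
orientation: [0.0, 0.707, 0.707, -0.0]
force: [0.3, 0.3, 0.0]
opening: 42.7
grip_force: 0.0
```

{"api": "apply_moves", "payload": {"targets": [[[0.95, 0.15, 0], [0, 0, -0.222], 0.5], [[0.95, 0.15, 0], [0, 0, -0.222], 0.5], [[0.95, 0.15, 0], [0, 0, -0.222], 0.5], [[0.95, 0.15, 0], [0, 0, -0.222], 0.5], [[0.95, 0.15, 0], [0, 0, -0.222], 0.5], [[0.95, 0.15, 0], [0, 0, -0.222], 0.5]]}}

```text
time: 2.5
ee_pos: [431.4, 188.5, 249.5]
orientation: [0.0, 0.574, 0.819, -0.001]
force: [-0.6, 0.2, -0.0]
opening: 42.9
grip_force: 0.0
```

{"api": "apply_moves", "payload": {"targets": [[[0.707, 0.507, 0.25], [0, 0, -0.181], 0.5], [[0.707, 0.507, 0.25], [0, 0, -0.181], 0.5], [[0.707, 0.507, 0.25], [0, 0, -0.181], 0.5], [[0.707, 0.507, 0.25], [0, 0, -0.181], 0.5], [[0.707, 0.507, 0.25], [0, 0, -0.181], 0.5], [[0.707, 0.507, 0.25], [0, 0, -0.181], 0.5]]}}

```text
time: 3.1
ee_pos: [478.1, 355.0, 199.3]
orientation: [-0.0, 0.453, 0.891, -0.001]
force: [-1.1, -0.8, 0.1]
opening: 42.7
grip_force: 0.0
```

{"api": "apply_moves", "payload": {"targets": [[[0, 0, 0.4], [0, 0, 0], 0.5], [[0, 0, 0.75], [0, 0, 0], 0.5], [[0, 0, 0.75], [0, 0, 0], 0.5], [[0, 0, 0.85], [0, 0, 0], 0.5], [[0, 0, 0.92], [0, 0, 0], 0.5], [[0, 0, 0.975], [0, 0, 0], 0.5], [[0, 0, 0.975], [0, 0, 0], 0.5], [[0, 0, 0.975], [0, 0, 0], 0.5]]}}

```text
time: 3.9
ee_pos: [478.5, 357.6, 6.4]
orientation: [0.001, 0.452, 0.892, 0.001]
force: [-0.2, 0.7, -0.2]
opening: 42.7
grip_force: 0.0
```

Run:
```python
from h import *
crop(cams.read_camera("side"),(250,380,410,480),5,"pics/s1.png")
```

```text
(no output)
```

View pics/s1.png

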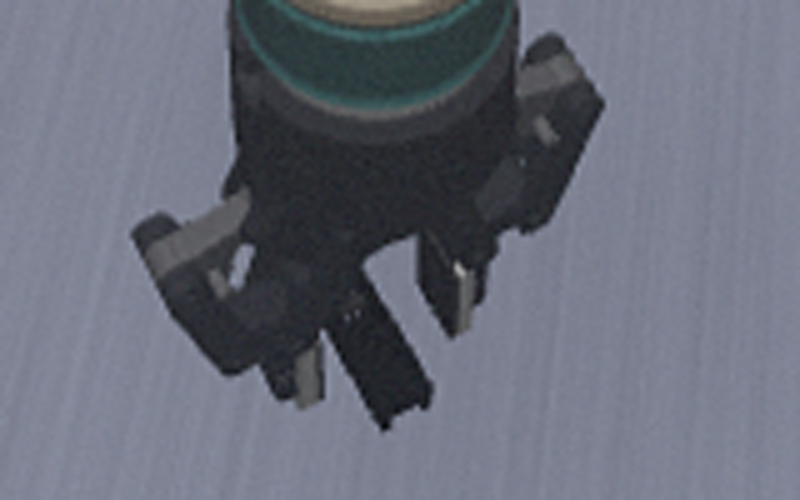

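The clip (crop px 380,360) lies between the two pads, parallel to them. Close, and lift.

{"api": "apply_moves", "payload": {"targets": [[[0, 0, 0.01], [0, 0, 0], 0.1], [[0, 0, 0.01], [0, 0, 0], 0.1], [[0, 0, 0.01], [0, 0, 0], 0], [[0, 0, 0.01], [0, 0, 0], 0], [[0, 0, 0.01], [0, 0, 0], 0], [[0, 0, 0.01], [0, 0, 0], 0], [[0, 0, 0.01], [0, 0, 0], 0], [[0, 0, 0.01], [0, 0, 0], 0]]}}

```text
time: 4.75
ee_pos: [478.0, 358.1, 4.1]
orientation: [0.001, 0.452, 0.892, 0.001]
force: [-0.3, 0.2, 5.9]
opening: 15.5
grip_force: 60.8
```

{"api": "apply_moves", "payload": {"targets": [[[0, 0, -0.2], [0, 0, 0], 0], [[0, 0, -0.4], [0, 0, 0], 0], [[0, 0, -0.6], [0, 0, 0], 0], [[0, 0, -0.8], [0, 0, 0], 0], [[0, 0, -1], [0, 0, 0], 0], [[0, 0, -1], [0, 0, 0], 0]]}}

```text
time: 5.35
ee_pos: [480.7, 359.8, 209.9]
orientation: [0.003, 0.452, 0.892, 0.005]
force: [0.3, 0.5, 0.5]
opening: 15.1
grip_force: 60.1
```

Run:
```python
from h import *
from plan import *
o=telemetry.observe();print(o["opening"],o["grip_force"],o["joint_pos"].round(3),o["ee_pos"])
crop(cams.read_camera("side"),(240,290,440,440),4,"pics/s2.png")
yaw=np.degrees(.1869)
w,x,y,z=o["orientation"]
rows(o["ee_pos"],R.from_quat([x,y,z,w]),[(440,180,240,20),(445,0,240,5),(493,-78,230,yaw),(493,-78,107,yaw)])
```

```text
15.087467683388422 60.05220651626587 [ 0.535  0.237 -0.124  1.198  0.     1.472] [480.72987535 359.75832996 209.8718332 ]
(440, 180, 240, 20) S [-0.6042, -0.6942, -0.1584] T [0.0078, -0.0004, 0.181] n>= 4
(445, 0, 240, 5) S [-0.8543, -0.2843, 0.0] T [0.0, 0.0, 0.1667] n>= 4
(493, -78, 230, np.float64(10.708581190995087)) S [-0.4094, 0.2051, 0.05] T [0.0, 0.0, -0.0634] n>= 2
(493, -78, 107, np.float64(10.708581190995087)) S [0.0, 0.0, 0.615] T [0.0, 0.0, 0.0] n>= 3
```

View pics/s2.png

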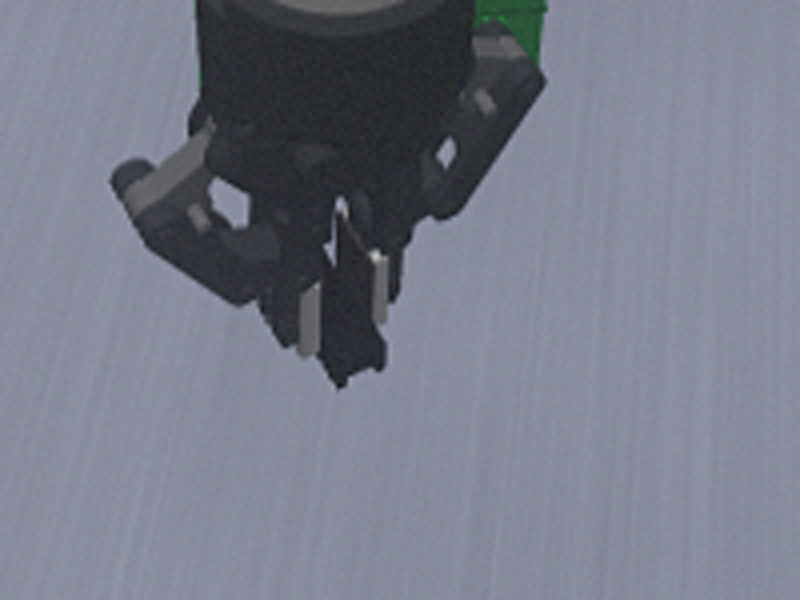

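{"api": "apply_moves", "payload": {"targets": [[[-0.3, -0.35, -0.158], [0, 0, 0.09], 0], [[-0.604, -0.694, -0.158], [0.0078, 0, 0.181], 0], [[-0.604, -0.694, -0.158], [0.0078, 0, 0.181], 0], [[-0.604, -0.694, -0.158], [0.0078, 0, 0.181], 0], [[-0.604, -0.694, -0.158], [0.0078, 0, 0.181], 0], [[-0.604, -0.694, -0.158], [0.0078, 0, 0.181], 0], [[-0.604, -0.694, -0.158], [0.0078, 0, 0.181], 0]]}}

```text
time: 6.1
ee_pos: [436.3, 178.3, 233.5]
orientation: [-0.003, 0.574, 0.819, -0.006]
force: [-0.1, 0.4, 0.0]
opening: 15.3
grip_force: 60.0
```

{"api": "apply_moves", "payload": {"targets": [[[-0.854, -0.284, 0], [0, 0, 0.1667], 0], [[-0.854, -0.284, 0], [0, 0, 0.1667], 0], [[-0.854, -0.284, 0], [0, 0, 0.1667], 0], [[-0.854, -0.284, 0], [0, 0, 0.1667], 0], [[-0.854, -0.284, 0], [0, 0, 0.1667], 0], [[-0.854, -0.284, 0], [0, 0, 0.1667], 0]]}}

```text
time: 6.7
ee_pos: [442.0, -1.7, 235.0]
orientation: [-0.003, 0.676, 0.737, -0.006]
force: [0.3, 0.2, 0.3]
opening: 15.1
grip_force: 60.0
```

Run:
```python
from h import *
from plan import *
o=telemetry.observe();print(o["opening"],o["ee_pos"])
yaw=10.7
w,x,y,z=o["orientation"]
rows(o["ee_pos"],R.from_quat([x,y,z,w]),[(499,-77,220,yaw),(499,-77,105,yaw)])
```

```text
15.08458730458608 [441.99946496  -1.66371323 234.96696635]
(499, -77, 220, 10.7) S [-0.3996, 0.2522, 0.0734] T [-0.0078, 0.0021, -0.0637] n>= 2
(499, -77, 105, 10.7) S [0.0, 0.0, 0.575] T [0.0, 0.0, 0.0] n>= 3
```

{"api": "apply_moves", "payload": {"targets": [[[-0.4, 0.252, 0.073], [-0.0078, 0, -0.0637], 0], [[-0.4, 0.252, 0.073], [-0.0078, 0, -0.0637], 0], [[-0.4, 0.252, 0.073], [-0.0078, 0, -0.0637], 0], [[-0.4, 0.252, 0.073], [-0.0078, 0, -0.0637], 0], [[-0.4, 0.252, 0.073], [-0.0078, 0, -0.0637], 0], [[-0.4, 0.252, 0.073], [-0.0078, 0, -0.0637], 0]]}}

```text
time: 7.3
ee_pos: [498.1, -75.9, 220.7]
orientation: [0.002, 0.637, 0.771, -0.001]
force: [-0.1, 0.6, -0.3]
opening: 15.0
grip_force: 60.0
```

Run:
```python
from h import *
from plan import *
o=telemetry.observe();print(o["opening"],o["ee_pos"])
w,x,y,z=o["orientation"]
rows(o["ee_pos"],R.from_quat([x,y,z,w]),[(499,-77,150,10.7)])
rows(o["ee_pos"],R.from_quat([x,y,z,w]),[(499,-77,105,10.7)])
```

```text
15.048921553569228 [498.12751109 -75.86322033 220.74858734]
(499, -77, 150, 10.7) S [-0.0051, 0.0031, 0.3538] T [0.0002, 0.0024, 0.0015] n>= 2
(499, -77, 105, 10.7) S [-0.0042, 0.0031, 0.5788] T [0.0002, 0.0024, 0.0015] n>= 3
```

{"api": "apply_moves", "payload": {"targets": [[[-0.004, 0.003, 0.2], [0, 0, 0], 0], [[-0.004, 0.003, 0.38], [0, 0, 0], 0], [[-0.004, 0.003, 0.45], [0, 0, 0], 0], [[-0.004, 0.003, 0.5], [0, 0, 0], 0], [[-0.004, 0.003, 0.54], [0, 0, 0], 0], [[-0.004, 0.003, 0.57], [0, 0, 0], 0], [[-0.004, 0.003, 0.57], [0, 0, 0], 0], [[-0.004, 0.003, 0.57], [0, 0, 0], 0]]}}

```text
time: 8.1
ee_pos: [500.2, -78.7, 107.4]
orientation: [0.002, 0.638, 0.77, -0.001]
force: [0.8, 0.1, -0.1]
opening: 15.6
grip_force: 60.0
```

Run:
```python
from h import *
a=cams.read_camera("side")[110:310,250:400,::-1];b=cams.read_camera("top")[150:310,250:410,::-1]
o=np.zeros((560,800,3),np.uint8);a=cv2.resize(a,None,fx=2.7,fy=2.7);b=cv2.resize(b,None,fx=2.4,fy=2.4)
o[:a.shape[0],:a.shape[1]]=a;o[:b.shape[0],410:410+b.shape[1]]=b;cv2.imwrite("pics/p1.png",o)
```

```text
(no output)
```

View pics/p1.png

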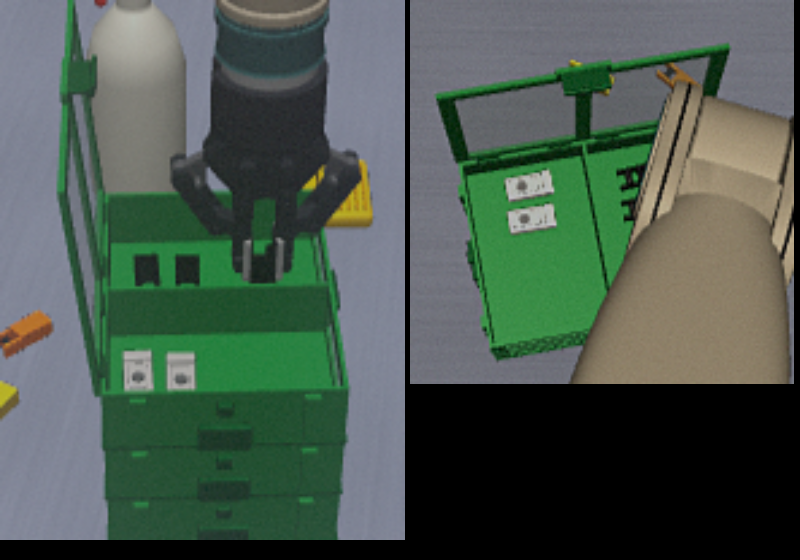

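The clip is held inside the right (-y) compartment at (262,265), clear of the walls and of the two black clips at (147,270) and (187,270). Lower it a little, release and rise.

{"api": "apply_moves", "payload": {"targets": [[[0, 0, 0.01], [0, 0, 0], 0], [[0, 0, 0.017], [0, 0, 0], 0], [[0, 0, 0.017], [0, 0, 0], 0], [[0, 0, 0.017], [0, 0, 0], 0.2], [[0, 0, 0.017], [0, 0, 0], 0.28], [[0, 0, 0.017], [0, 0, 0], 0.35], [[0, 0, 0.017], [0, 0, 0], 0.35], [[0, 0, 0.0], [0, 0, 0], 0.35], [[0, 0, -0.1], [0, 0, 0], 0.35], [[0, 0, -0.3], [0, 0, 0], 0.35], [[0, 0, -0.5], [0, 0, 0], 0.35], [[0, 0, -0.75], [0, 0, 0], 0.35]]}}

```text
time: 9.4
ee_pos: [498.0, -77.5, 256.9]
orientation: [0.0, 0.638, 0.77, -0.002]
force: [1.0, 0.8, -0.1]
opening: 29.9
grip_force: 0.0
```

Run:
```python
from h import *
o=telemetry.observe();print(o["ee_pos"],o["joint_pos"].round(3),o["opening"])
a=cams.read_camera("side")[110:310,250:400,::-1];cv2.imwrite("pics/p2.png",cv2.resize(a,None,fx=2.5,fy=2.5))
```

```text
[497.98655641 -77.54927789 256.94863351] [-0.281  0.049 -0.242  1.28  -0.004  1.103] 29.888480828876176
```

View pics/p2.png

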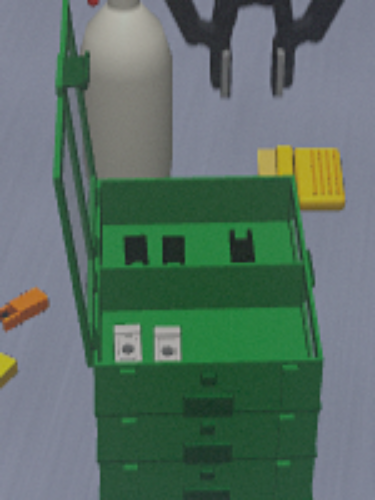

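The stray clip lies flat at (242,247), in the compartment with the other two at (135,250) and (174,250). Next, shut the fingers and go over and behind the lid.

{"api": "apply_moves", "payload": {"targets": [[[0, 0, -0.24], [0, 0, 0], 0], [[0, 0, -0.475], [0, 0, 0], 0], [[0, 0, -0.475], [0, 0, -0.1], 0], [[0.26, 0.4, -0.475], [0, 0, -0.2], 0], [[0.26, 0.83, -0.475], [0, 0, -0.3], 0], [[0.26, 0.83, -0.475], [0, 0, -0.4], 0], [[0.26, 0.83, -0.475], [0, 0, -0.5], 0], [[0.26, 0.83, -0.475], [0, 0, -0.6], 0], [[0.26, 0.83, -0.475], [0, 0, -0.7], 0], [[0.26, 0.83, -0.475], [0, 0, -0.8], 0], [[0.26, 0.83, -0.475], [0, 0, -0.9], 0], [[0.26, 0.83, -0.475], [0, 0, -1.0], 0]]}}

```text
time: 10.65
ee_pos: [652.7, 4.5, 351.3]
orientation: [0.0, -0.061, 0.998, -0.002]
force: [-0.0, -0.2, 0.7]
opening: 0.0
grip_force: 0.0
```

Run:
```python
from h import *
from plan import *
o=telemetry.observe();print(o["ee_pos"],o["joint_pos"].round(3),o["opening"],o["force"])
w,x,y,z=o["orientation"]
rows(o["ee_pos"],R.from_quat([x,y,z,w]),[(651,4.7,350,100.7)])
rows(o["ee_pos"],R.from_quat([x,y,z,w]),[(651,4.7,275,100.7)])
```

```text
[652.74740423   4.46988113 351.34677581] [-0.09   0.294  0.245  1.52  -0.004 -0.213] 0.027576747339713954 [-0.00095121 -0.1936469   0.69527104]
(651, 4.7, 350, 100.7) S [0.0085, 0.0022, 0.0067] T [-0.0027, 0.0003, -0.0409] n>= 1
(651, 4.7, 275, 100.7) S [0.0088, 0.0038, 0.3817] T [-0.0027, 0.0003, -0.0409] n>= 2
```

{"api": "apply_moves", "payload": {"targets": [[[0.005, 0.002, 0.15], [0, 0, -0.04], 0], [[0.005, 0.002, 0.3], [0, 0, -0.04], 0], [[0.005, 0.002, 0.38], [0, 0, -0.04], 0], [[0.005, 0.002, 0.38], [0, 0, -0.04], 0], [[0.005, 0.002, 0.38], [0, 0, -0.04], 0]]}}

```text
time: 11.15
ee_pos: [651.7, 4.3, 275.7]
orientation: [0.0, -0.089, 0.996, -0.002]
force: [-0.2, -0.4, 0.2]
opening: 0.0
grip_force: 0.0
```

```bash
cat > arc.py <<'E'
from h import *
H=np.array([596.94,-5.5,144.5]);u=np.array([np.cos(.18685),np.sin(.18685),0])
def st():
    o=telemetry.observe();d=o["ee_pos"]-H;return d@u,d[2],o
def tgt(a,r=140,hd=11): return -r*np.cos(a)+4*np.sin(a)+hd, r*np.sin(a)+4*np.cos(a)
if __name__=="__main__":
    import sys
    s,z,o=st();print("stack off",s,z,"psi",R.from_quat(o["orientation"][[1,2,3,0]]).as_matrix()[:,1].round(3),o["force"].round(1))
    ps,pz=s,z
    for a in np.arange(1.6,0.04,-.05):
        X,Z=tgt(a);print(f"{a:.2f}: dx {(s-X)/200:.3f} dz {(z-Z)/200:.3f}")
E
python3 arc.py
python3 - <<'E'
from h import *
a=cams.read_camera("side")[60:300,200:400,::-1];cv2.imwrite("pics/p3.png",cv2.resize(a,None,fx=2,fy=2))
E
```

```text
stack off 55.67903107407117 131.24220131671035 psi [-0.178  0.984 -0.004] [-0.2 -0.4  0.2]
1.60: dx 0.183 dz -0.043
1.55: dx 0.218 dz -0.044
1.50: dx 0.253 dz -0.043
1.45: dx 0.288 dz -0.041
1.40: dx 0.323 dz -0.037
1.35: dx 0.357 dz -0.031
1.30: dx 0.391 dz -0.024
1.25: dx 0.425 dz -0.014
1.20: dx 0.458 dz -0.003
1.15: dx 0.491 dz 0.009
1.10: dx 0.523 dz 0.023
1.05: dx 0.554 dz 0.039
1.00: dx 0.585 dz 0.056
0.95: dx 0.614 dz 0.075
0.90: dx 0.643 dz 0.095
0.85: dx 0.670 dz 0.117
0.80: dx 0.697 dz 0.140
0.75: dx 0.722 dz 0.164
0.70: dx 0.746 dz 0.190
0.65: dx 0.769 dz 0.217
0.60: dx 0.790 dz 0.244
0.55: dx 0.810 dz 0.273
0.50: dx 0.828 dz 0.303
0.45: dx 0.845 dz 0.334
0.40: dx 0.860 dz 0.365
0.35: dx 0.874 dz 0.397
0.30: dx 0.886 dz 0.430
0.25: dx 0.897 dz 0.464
0.20: dx 0.905 dz 0.498
0.15: dx 0.913 dz 0.532
0.10: dx 0.918 dz 0.566
0.05: dx 0.922 dz 0.601
```

View pics/p3.png

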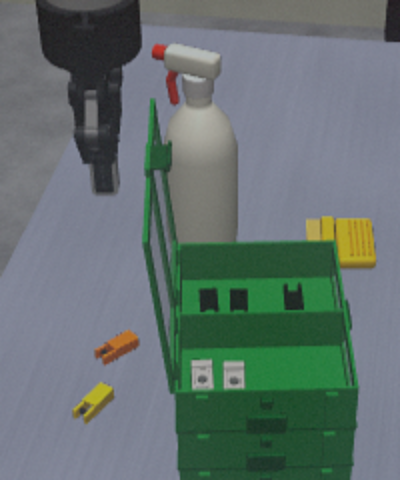

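The shut fingers (105,190) are behind the lid's top edge (around (150,170)), with a gap. Pull forward gently along the arc.

{"api": "apply_moves", "payload": {"targets": [[[0.06, 0, 0], [0, 0, 0], 0], [[0.1, 0, 0], [0, 0, 0], 0], [[0.14, 0, 0], [0, 0, 0], 0], [[0.18, 0, 0], [0, 0, 0], 0], [[0.218, 0, 0], [0, 0, 0], 0], [[0.253, 0, 0], [0, 0, 0], 0], [[0.288, 0, 0], [0, 0, 0], 0], [[0.323, 0, 0], [0, 0, 0], 0], [[0.357, 0, 0], [0, 0, 0], 0], [[0.391, 0, 0], [0, 0, 0], 0], [[0.425, 0, 0], [0, 0, 0], 0], [[0.458, 0, 0], [0, 0, 0], 0]]}}

```text
time: 12.4
ee_pos: [561.0, -12.0, 275.5]
orientation: [0.0, -0.089, 0.996, -0.002]
force: [0.6, -0.1, -0.6]
opening: 0.1
grip_force: 0.4
```

```bash
python3 arc.py | awk 'NR==1||NR>9'
python3 - <<'E'
from h import *
a=cams.read_camera("side")[60:300,200:400,::-1];cv2.imwrite("pics/p4.png",cv2.resize(a,None,fx=2,fy=2))
E
```

```text
stack off -36.49819159333125 131.03152186151158 psi [-0.178  0.984 -0.004] [ 0.6 -0.1 -0.6]
1.20: dx -0.002 dz -0.005
1.15: dx 0.030 dz 0.008
1.10: dx 0.062 dz 0.022
1.05: dx 0.093 dz 0.038
1.00: dx 0.124 dz 0.055
0.95: dx 0.153 dz 0.074
0.90: dx 0.182 dz 0.094
0.85: dx 0.209 dz 0.116
0.80: dx 0.236 dz 0.139
0.75: dx 0.261 dz 0.163
0.70: dx 0.285 dz 0.189
0.65: dx 0.308 dz 0.216
0.60: dx 0.329 dz 0.243
0.55: dx 0.349 dz 0.272
0.50: dx 0.367 dz 0.302
0.45: dx 0.384 dz 0.333
0.40: dx 0.399 dz 0.364
0.35: dx 0.413 dz 0.396
0.30: dx 0.425 dz 0.429
0.25: dx 0.436 dz 0.463
0.20: dx 0.445 dz 0.496
0.15: dx 0.452 dz 0.531
0.10: dx 0.457 dz 0.565
0.05: dx 0.461 dz 0.600
```

View pics/p4.png

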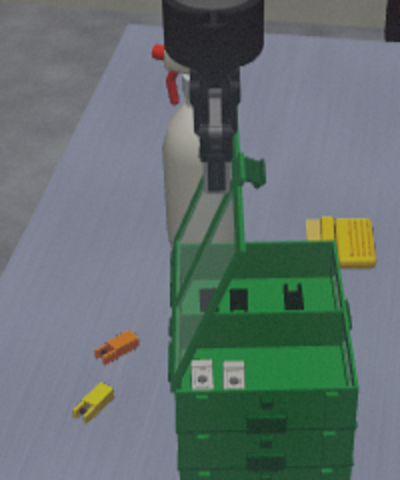

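The lid has swung forward to about 1.15 rad, with the fingertip (215,190) on its outer face near the edge. Continue along the arc.

{"api": "apply_moves", "payload": {"targets": [[[0.03, 0, 0.008], [0, 0, 0], 0], [[0.062, 0, 0.022], [0, 0, 0], 0], [[0.093, 0, 0.038], [0, 0, 0], 0], [[0.124, 0, 0.055], [0, 0, 0], 0], [[0.153, 0, 0.074], [0, 0, 0], 0], [[0.182, 0, 0.094], [0, 0, 0], 0], [[0.209, 0, 0.116], [0, 0, 0], 0], [[0.236, 0, 0.139], [0, 0, 0], 0], [[0.261, 0, 0.163], [0, 0, 0], 0], [[0.285, 0, 0.189], [0, 0, 0], 0], [[0.308, 0, 0.216], [0, 0, 0], 0], [[0.329, 0, 0.243], [0, 0, 0], 0]]}}

```text
time: 13.65
ee_pos: [496.5, -23.9, 226.4]
orientation: [0.0, -0.089, 0.996, -0.002]
force: [-0.0, 0.5, -0.3]
opening: 0.3
grip_force: 0.2
```

```bash
python3 arc.py | awk 'NR==1||NR>21'
```

```text
stack off -102.13938164147268 81.87259043918002 psi [-0.178  0.984 -0.004] [-0.   0.5 -0.3]
0.60: dx 0.001 dz -0.002
0.55: dx 0.021 dz 0.026
0.50: dx 0.039 dz 0.056
0.45: dx 0.056 dz 0.087
0.40: dx 0.071 dz 0.118
0.35: dx 0.085 dz 0.151
0.30: dx 0.097 dz 0.183
0.25: dx 0.108 dz 0.217
0.20: dx 0.116 dz 0.251
0.15: dx 0.123 dz 0.285
0.10: dx 0.129 dz 0.320
0.05: dx 0.132 dz 0.354
```

{"api": "apply_moves", "payload": {"targets": [[[0.021, 0, 0.026], [0, 0, 0], 0], [[0.039, 0, 0.056], [0, 0, 0], 0], [[0.056, 0, 0.087], [0, 0, 0], 0], [[0.071, 0, 0.118], [0, 0, 0], 0], [[0.085, 0, 0.151], [0, 0, 0], 0], [[0.097, 0, 0.183], [0, 0, 0], 0], [[0.108, 0, 0.217], [0, 0, 0], 0], [[0.116, 0, 0.245], [0, 0, 0], 0], [[0.12, 0, 0.265], [0, 0, 0], 0], [[0.123, 0, 0.28], [0, 0, 0], 0], [[0.126, 0, 0.295], [0, 0, 0], 0], [[0.128, 0, 0.305], [0, 0, 0], 0]]}}

```text
time: 14.85
ee_pos: [471.9, -28.6, 165.7]
orientation: [0.001, -0.089, 0.996, -0.002]
force: [-0.5, 0.2, 0.6]
opening: 0.0
grip_force: 0.1
```

```bash
python3 arc.py | awk 'NR==1||NR>30'
python3 - <<'E'
from h import *
a=cams.read_camera("side")[60:300,200:400,::-1];cv2.imwrite("pics/p5.png",cv2.resize(a,None,fx=2,fy=2))
E
```

```text
stack off -127.15954841058196 21.215001094999593 psi [-0.178  0.984 -0.004] [-0.5  0.2  0.6]
0.15: dx -0.002 dz -0.018
0.10: dx 0.004 dz 0.016
0.05: dx 0.007 dz 0.051
```

View pics/p5.png

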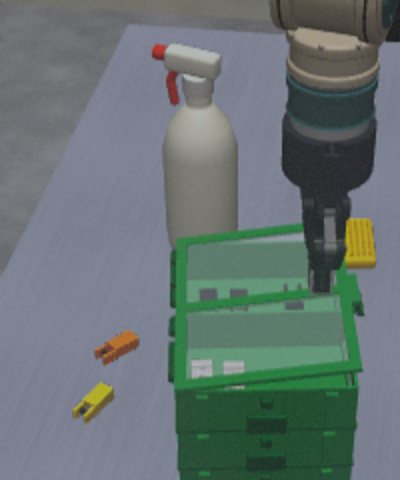

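The lid rests nearly down (about 0.12 rad), its tab at (355,295) just ahead of the fingers. Shift onto the front edge and press slowly.

{"api": "apply_moves", "payload": {"targets": [[[0, 0, -0.06], [0, 0, 0], 0], [[0.06, 0, -0.06], [0, 0, 0], 0], [[0.11, 0, -0.06], [0, 0, 0], 0], [[0.11, 0, -0.03], [0, 0, 0], 0], [[0.11, 0, -0.01], [0, 0, 0], 0], [[0.11, 0, 0.01], [0, 0, 0], 0], [[0.11, 0, 0.025], [0, 0, 0], 0], [[0.11, 0, 0.04], [0, 0, 0], 0], [[0.11, 0, 0.047], [0, 0, 0], 0]]}}

```text
time: 15.8
ee_pos: [450.2, -32.6, 157.3]
orientation: [0.0, -0.089, 0.996, -0.002]
force: [-5.2, 0.7, 14.9]
opening: 0.1
grip_force: 7.3
```

{"api": "apply_moves", "payload": {"targets": [[[0, 0, 0.007], [0, 0, 0], 0], [[0, 0, 0.014], [0, 0, 0], 0], [[0, 0, 0.02], [0, 0, 0], 0]]}}

```text
time: 16.1
ee_pos: [450.2, -32.7, 153.0]
orientation: [0.0, -0.089, 0.996, -0.002]
force: [-2.1, -0.5, 3.6]
opening: -0.1
grip_force: 1.6
```

{"api": "apply_moves", "payload": {"targets": [[[0, 0, 0.005], [0, 0, 0], 0], [[0, 0, 0.01], [0, 0, 0], 0], [[0, 0, 0.01], [0, 0, 0], 0]]}}

```text
time: 16.4
ee_pos: [450.2, -32.6, 150.0]
orientation: [0.0, -0.089, 0.996, -0.002]
force: [0.1, -1.2, -0.5]
opening: 0.2
grip_force: 0.0
```

{"api": "apply_moves", "payload": {"targets": [[[0, 0, 0.005], [0, 0, 0], 0], [[0, 0, 0.01], [0, 0, 0], 0], [[0, 0, 0.01], [0, 0, 0], 0]]}}

```text
time: 16.7
ee_pos: [450.3, -32.6, 148.5]
orientation: [0.001, -0.089, 0.996, -0.002]
force: [-0.3, -0.4, 1.6]
opening: -0.2
grip_force: 0.6
```

One more small press to confirm it is firmly shut.

{"api": "apply_moves", "payload": {"targets": [[[0, 0, 0.005], [0, 0, 0], 0], [[0, 0, 0.01], [0, 0, 0], 0], [[0, 0, 0.01], [0, 0, 0], 0]]}}

```text
time: 17.0
ee_pos: [450.4, -32.7, 148.3]
orientation: [0.001, -0.089, 0.996, -0.002]
force: [-4.3, 1.9, 13.0]
opening: -0.3
grip_force: 6.5
```

{"api": "apply_moves", "payload": {"targets": [[[0, 0, -0.03], [0, 0, 0], 0], [[0, 0, -0.1], [0, 0, 0], 0], [[0, 0, -0.3], [0, 0, 0], 0], [[0, 0, -0.5], [0, 0, 0], 0], [[0.1, 0, -0.7], [0, 0, 0], 0], [[0.1, 0, -0.7], [0, 0, 0], 0], [[0.1, 0, -0.7], [0, 0, 0], 0]]}}

```text
time: 17.7
ee_pos: [431.0, -35.9, 287.4]
orientation: [0.002, -0.089, 0.996, -0.003]
force: [0.3, 1.2, 0.3]
opening: 0.0
grip_force: 0.0
```

Run:
```python
from h import *
print(telemetry.observe()["force"])
a=cams.read_camera("side")[120:320,220:400,::-1];cv2.imwrite("pics/p6.png",cv2.resize(a,None,fx=3,fy=3))
```

```text
[0.29883163 1.21896825 0.284692  ]
```

View pics/p6.png

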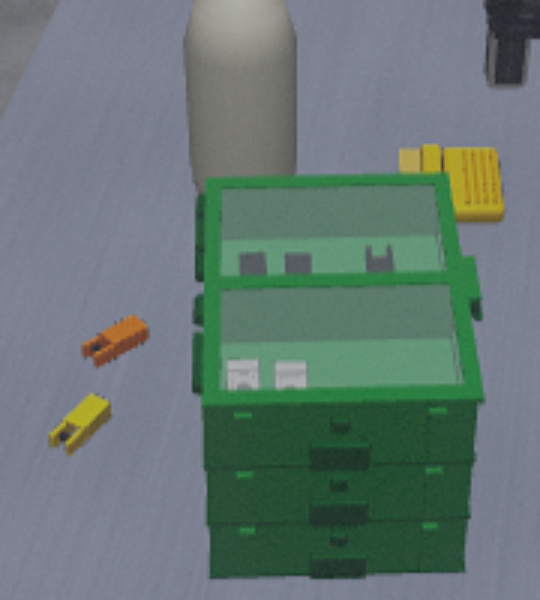

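The lid lies flush on the rim all round, with the tab at (472,290) over the front wall. Through it the stray clip (380,260) shows beside the two black clips, and nothing else has moved.

```bash
python3 -c "from bench import order;print(order.sign_off())"
```

```text
the job is handed in; nothing more can be done
None
```

The stray clip is in the compartment with the other two black clips, the lid is snapped shut (it held firm under a final press of about 13 N), and I handed the job in at about 18 s; I saw no other clip, squeegee or bottle moved, though the mug was not in the final picture.

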